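Vortex a warmed sample tube

TASK

Lift the clear lid of the block heater until it rests back on its stop, take the tallest of the three capped tubes out of the block, and stand it upright in the rubber cup of the vortex mixer. Still gripping the tube, gently press it straight down until the spring-loaded cup has sunk about 5 mm of its 8 mm travel, and keep it there so the mixer runs: the program finishes while it is holding the tube pressed down like this. Leave the lid open, the two shorter tubes in the block and everything else on the bench where it is.

Things in the scene. Friction and masses are not known exactly. Their poses are not given: they have to be found in the camera images.
- heater: block heater (dry bath), fixed, cream case 240 mm deep (x) by 280 mm wide (y) by 100 mm high; origin at the centre of its underside; its own -x is the front, with a sloping grey key panel that rises from 48 mm high at x = -120 mm to 98 mm at x = -55 mm. Behind it, under the clear lid, is the aluminium block with the three tubes
- block_top (a point): mouth of the middle hole in the heater's aluminium block, 100 mm above the bench, 22 mm behind (+x of) the heater's centre. Three holes, 31 mm wide and 45 mm deep, lie in a row along the heater's y at -72, 0 and +72 mm from here; each holds one tube, which stands on the hole's floor
- heater_lid (a joint): damped hinge of the heater's lid, a clear hood over the block 157 mm deep, 270 mm wide, its top 158 mm above the bench when shut, about 280 g; hinge along the heater's y at the rear. 0 = shut, grows as the front edge rises, 1.75 rad = leaning back on its stop. Let go above about 1.3 rad it sinks on to the stop by its own weight, below that it sinks shut
- lid_tongue (a point): grip point on the lid's black lift tongue, in the middle of its front edge: 34 mm wide (heater's y), 10 mm thick, standing 34 mm out from the hood's front wall; this point is 22 mm out from the wall. Lid shut: 116 mm above the bench, tongue pointing to the heater's -x; lid on its stop: tongue points up, the point 283 mm above the bench. Frame turns with the lid
- lid_hinge (a point): point on the lid's hinge line, in the middle of the heater's width, 115 mm behind (+x of) the heater's centre and 106 mm above the bench; the tongue's point is 182 mm in front of it and 10 mm above it when the lid is shut; its y axis is the hinge line
- tube: the sample tube to be mixed, the tallest of the three: translucent, 90 mm tall, 28 mm diameter, foot tapering to an 18 mm flat, with a white screw cap 32 mm in diameter over the top 14 mm, about 45 g; origin at the centre of its underside, z towards the cap. It stands 45 mm out of the block, its cap 145 mm above the bench; no fixed hole
- tube_cap (a point): centre of the sample tube's cap, 83 mm above its underside and 7 mm below its top
- vial_a: a shorter capped tube in the block, same shape and diameters but 68 mm tall, standing 23 mm out of the block; stays there; origin at the centre of its underside
- vial_b: the other shorter capped tube, like vial_a; stays in the block
- mixer: vortex mixer, fixed to the bench: tapered grey case 164 mm deep (x), 126 mm wide (y), 116 mm high, front with knob and switch to its own -x; origin at the centre of its underside. The black rubber cup is on top, 15 mm behind (+x of) its centre
- mixer_cup (a joint): how far the rubber cup is pressed down, in m: 0 = up (free), 0.008 = bottomed. A spring holds it up: it starts to sink at 3 N and takes 1 N more per mm (8 N at 5 mm, 11 N at the bottom)
- cup_floor (a point): centre of the cup's inner floor, moving with the cup; 143 mm above the bench when the cup is free. The cup is open at the top, 18 mm deep, about 34 mm wide inside at the floor and 44 mm at the mouth; its rim is 161 mm above the bench, 52 mm outside diameter
- dishes: stack of three clear culture dishes, 91 mm diameter, 48 mm high, behind the mixer; leave alone; origin at the centre of its underside
- jar_a: plant culture jar, 65 mm diameter, 76 mm high, beside the mixer; leave alone; origin at the centre of its underside
- jar_b: plant culture jar like jar_a, on the left of the bench; leave alone
- wash_bottle: white wash bottle with a bent spout, 68 mm diameter, 185 mm high, on the left of the bench; leave alone; origin at the centre of its underside
- tip_box: box of pipette tips, 85 x 122 mm, 85 mm high, on the right of the bench; leave alone; origin at the centre of its underside
- beaker: steel beaker, 72 mm diameter, 85 mm high, on the right of the bench; leave alone; origin at the centre of its underside

How it is judged:
By the outcome, as a careful person would: the job done as asked, in the order asked, and still so for the second after the job is handed in, while the arm keeps its last pose, push and grip.
It also fails if it takes over 58 s, if anything falls off the work surface, if the arm or the gripper's body presses on something with over 40 N, if the wrist force passes 120 N, or if a joint passes its speed limit or range.

ROBOT

A 6-joint arm with a two-finger parallel gripper is mounted at the origin on the work surface. World frame = base frame: x ahead of the robot, y to its left, z up, the work surface at z = 0. Lengths are in m, angles in rad, forces in N, time in s.
With the tool pointing down it reaches from about 0.35 to 0.925 m from the base axis. Payload 6.4 kg.
Tool frame: the origin (TCP) lies at the very end of the fingers, on their centre line; the grasp point (between the pads) lies 19 mm behind it; z points along the fingers, y is the line along which they close (so a half turn about z gives the same grasp; the last joint's range is limited). The gripper opens to 94 mm and grips with 3 to 60 N. Pads are 16 mm wide; open, the fingers measure 119 mm over their backs; the gripper's body (75 mm by 177 mm) begins 78 mm behind the grasp point.
Start: joints at [-1.288, 0.245, 1.558, -0, 1.339, -0.174], TCP at [0.287, -0.583, 0.205] pointing down, gripper open.
Joint ranges: [-3.13, 3.13], [-1.02, 2.26], [0.13, 2.54], [-0.95, 4.09], [0.21, 2.88], [-2.74, 2.74]. Speed limits (rad/s): [2.57, 2.57, 3.14, 3.14, 3.14, 3.14].

INTERFACE

Orientations are given as a 3x3 rotation matrix whose columns are the frame's x, y, z axes.
In Python, from rig import read_state, grab_frame, sign_off gives the robot as it stands.
- The arm moves only by the tool drive_tool, never from a script. Its argument "motion" is a list of rows, each an object with "translation": the shift along the tool's x, y, z in cm, a list of three; "rot": the turn, a rotation vector about the tool's x, y, z in degrees, a list of three; "jaw": the closure in counts, from 0 (fully open) to 255 (shut). A call has 1 to 12 rows; each row shifts and turns the commanded pose from where the row before left it, along the tool's axes as they then stand; what a row does not reach is not made up. A row lasts 1/8 s, in which the tool goes at most 62.5 mm and 10.7 degrees, less where a joint would pass 70% of its speed; a pose out of reach is approached as far as the arm can. A call is refused whole if a number of a shift passes 6.25 or a number of a turn 10.7, either way. A call with a gripper value outside its range is refused whole. The fingers move at their own pace and stop on an object; "force" is the grip in N (left out, the last holds). Time passes only in rows, so rows that do not move let the fingers close. It gives the time, the measured TCP pose, the force, the opening and the grip force at its end, in the units of the state.
- read_state(): the state, without advancing time (a new reading comes with each control period).
- grab_frame(name): name is "scene" or "side" or "wrist"; returns a dict with "image" (400x640x3 uint8, red, green, blue), "vfov" (degrees; the focal length in pixels is half the picture's height over the tangent of half this angle, whatever the lens; pixels are square), "cx", "cy" (the principal point, pixels), "world_to_cam" (4x4, takes a point from world to camera coordinates). Camera axes: x right, y down, z forward; pixel columns grow to the right and rows downward; lengths in m; the calibration is good to about 2 mm. A picture is of the moment at which its call begins. There is no depth.
- sign_off(): hands the job in; it is judged then, once.
The state is a dict: "time": time; "joint_pos": joint angles; "qd": joint speeds; "tau": joint torques, N m; "tcp_pos": TCP position; "ee_rot": TCP orientation; "ft_force": force on the tool from outside, world axes, zero at the start; "wrist_torque": the same for the moment, N m; "gripper_width": opening from 0.0 (shut) to 1.0 (fully open); "grasp_force": force on a finger pad.
Only numpy, scipy, OpenCV 4.12 (cv2) and the standard library are available. Lean on these libraries where they do the work, as an engineer would, in place of code of your own. Each camera call takes 0.05 s, during which the arm holds its last target. There are 200 camera calls.

## Working session

There is one attempt and no reset: what is moved stays moved. The work goes in short steps, Python scripts to look and compute and a tool call to move; the robot and the scene stay as the last step left them, time stands still between calls to the robot, and variables do not carry over. Pictures are saved under pics/ and viewed, at most 10 in all, crops included, and the job is handed in when it is done.

Besides the shell and the picture viewer there is one more tool, called after "Emit:" in YAML: its name, and indented under it one key for each argument. drive_tool: Moves the arm, as the interface text tells. Its arguments: {"type":"object","properties":{"motion":{"type":"array"},"force":{"type":"number"}},"required":["motion"]}

```bash
mkdir -p pics; ls; cat > h.py <<'E'
import numpy as np, cv2
from rig import read_state, grab_frame, sign_off
def snap(name,fn):
    f=grab_frame(name); cv2.imwrite('pics/'+fn,cv2.cvtColor(f['image'],cv2.COLOR_RGB2BGR)); np.savez('pics/'+fn[:-4]+'.npz',T=f['world_to_cam'],k=[f['vfov'],f['cx'],f['cy']]); return f
def cam(fn):
    d=np.load('pics/'+fn[:-4]+'.npz'); v,cx,cy=d['k']; return d['T'],200/np.tan(np.radians(v)/2),cx,cy
def proj(fn,P):
    T,f,cx,cy=cam(fn); p=np.asarray(P)@T[:3,:3].T+T[:3,3]; return np.stack([cx+f*p[...,0]/p[...,2],cy+f*p[...,1]/p[...,2]],-1)
def atz(fn,uv,z):
    T,f,cx,cy=cam(fn); R=T[:3,:3]; c=-R.T@T[:3,3]; d=R.T@np.array([(uv[0]-cx)/f,(uv[1]-cy)/f,1]); return c+d*(z-c[2])/d[2]
E
python3 - <<'E'
from h import *
for n in ('scene','side','wrist'):
    snap(n,n+'0.png'); T,f,cx,cy=cam(n+'0.png'); print(n,f,cx,cy,(-T[:3,:3].T@T[:3,3]).round(3),T[2,:3].round(2))
s=read_state(); print(s['ee_rot'],s['ft_force'],s['gripper_width'])
E
```

```text
pics
scene 485.30986985571565 320.82634529306637 200.1159704411893 [1.421 0.3   1.189] [-0.63 -0.21 -0.75]
side 419.03429602543173 320.558963255053 194.81185232376518 [-0.314 -1.065  0.967] [ 0.53  0.66 -0.54]
wrist 306.7581316558702 319.9230285107868 199.54030057629717 [ 0.352 -0.55   0.383] [-0.22 -0.11 -0.97]
[[ 8.97468456e-01  4.41078397e-01 -4.66982702e-04]
 [ 4.41078593e-01 -8.97467337e-01  1.43318244e-03]
 [ 2.13044090e-04 -1.49221210e-03 -9.99998864e-01]] [-0.43019212 -0.054146    0.04250329] 0.999377455774695
```

View pics/scene0.png

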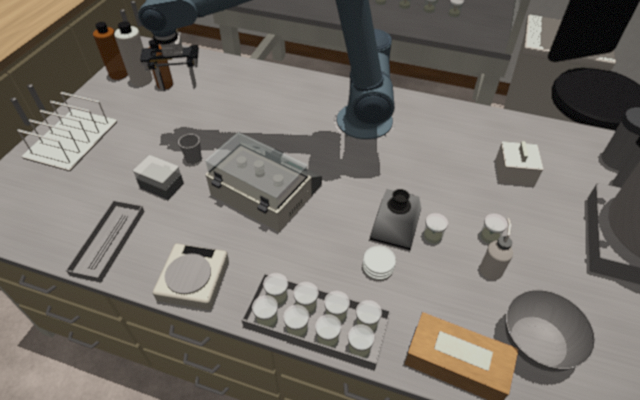

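View pics/side0.png

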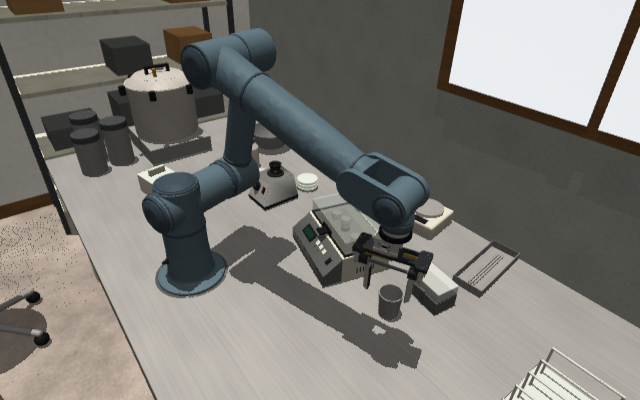

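The scene view shows the heater around (258,175) and the mixer around (397,215) with its cup at (400,198). The side view shows the heater at (340,235) and the mixer at (274,185). I'll enlarge both.

```bash
python3 - <<'E'
from h import *
a=cv2.imread('pics/scene0.png');b=cv2.imread('pics/side0.png')
def g(im,x,y,w,h,s):
    o=cv2.resize(im[y:y+h,x:x+w],None,fx=s,fy=s,interpolation=cv2.INTER_CUBIC)
    for k in range(0,w,10): cv2.putText(o,str(x+k),(k*s,8),0,.3,(0,0,255)) if k%20==0 else 0; cv2.line(o,(k*s,0),(k*s,4),(0,0,255))
    for k in range(0,h,10): cv2.putText(o,str(y+k),(0,k*s),0,.3,(0,0,255)) if k%20==0 else 0
    return o
c=np.zeros((600,800,3),np.uint8)
c[:300,:480]=g(a,200,130,120,75,4)[:, :480]
c[:300,480:800]=g(a,360,180,80,75,4)
c[300:,:480]=g(b,285,190,120,75,4)[:300]
c[300:,480:]=g(b,235,150,80,75,4)
cv2.imwrite('pics/crop1.png',c)
E
```

```text
(no output)
```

View pics/crop1.png

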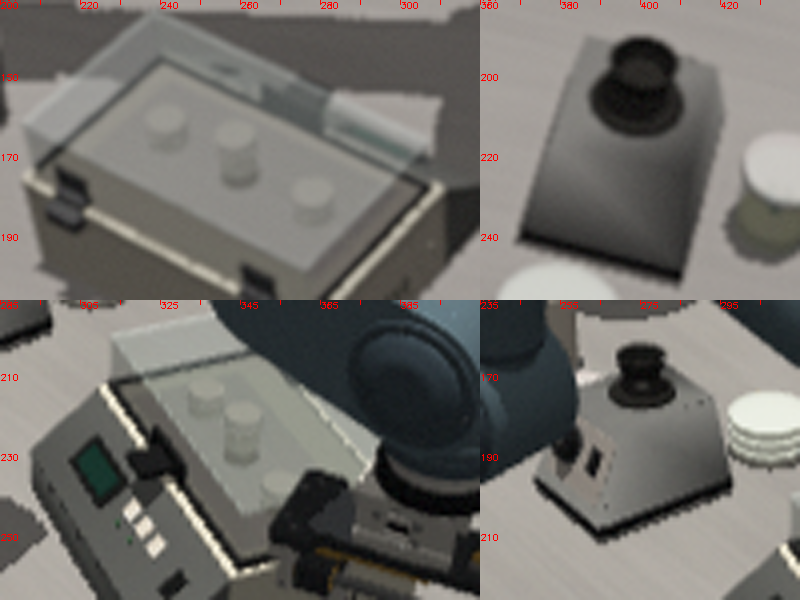

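The crops show the middle tube standing tallest. Scene cap tops: (241.5,158), (259,162.5), (278,177). Side cap tops: (336.5,213), (345.5,217), (355,236). Cup mouth: scene about (401,195), side about (275,161).

```bash
cat > fit.py <<'E'
from h import *
from scipy.optimize import least_squares
def W(p,L):
    c,s=np.cos(p[2]),np.sin(p[2]); L=np.atleast_2d(L).astype(float); return np.c_[p[0]+c*L[:,0]-s*L[:,1],p[1]+s*L[:,0]+c*L[:,1],L[:,2]]
obs=[('scene0.png',(.022,-.072,.123),(241.5,158.3)),('scene0.png',(.022,0,.145),(259,162)),('scene0.png',(.022,.072,.123),(278,176.5)),
('side0.png',(.022,.072,.123),(336.5,212.5)),('side0.png',(.022,0,.145),(345.5,216.5)),
('scene0.png',(.12,-.14,.1),(206.5,174.5)),('side0.png',(-.055,.14,.099),(311.5,211.5)),('side0.png',(-.055,-.14,.099),(344.5,259))]
res=lambda p:np.concatenate([(proj(f,W(p,l))[0]-uv) for f,l,uv in obs])
if __name__=='__main__':
    r=least_squares(res,[.5,-.2,0],loss='soft_l1'); p=r.x; print(p,np.degrees(p[2])); print(res(p).reshape(-1,2).round(1))
    for n,l in (('tube',(.022,0,.138)),('tongue',(.115-.182,0,.116)),('hinge',(.115,0,.106)),('va',(.022,-.072,.116)),('vb',(.022,.072,.116))): print(n,W(p,l)[0].round(4))
    # mixer cup: rim centre z .161
    for f,uv in (('scene0.png',((607+678)/2/4-120+360,45/4+180+3)),('side0.png',(235+(640-480)/4,150+50/4))): print(f,uv,atz(f,uv,.161).round(4))
    np.save('hp.npy',p)
E
python3 fit.py
python3 - <<'E'
from h import *
d={}
for n,c in (('scene',(385,185,30,35)),('side',(255,150,40,45))):
    im=cv2.cvtColor(cv2.imread(f'pics/{n}0.png'),cv2.COLOR_BGR2GRAY); x,y,w,h=c
    m=(im[y:y+h,x:x+w]<45)
    for i,r in enumerate(m):
        j=np.where(r)[0]
        if len(j): print(n,y+i,x+j[0],x+j[-1])
E
```

```text
[ 0.45180746 -0.20944023 -0.24771711] -14.193145185685513
[[-0.9  0.8]
 [-0.8  0.9]
 [-0.4  0.6]
 [-1.2 -1.1]
 [-0.8  0.8]
 [-2.  -0. ]
 [-3.6  0. ]
 [-2.6 -0. ]]
tube [ 0.4731 -0.2148  0.138 ]
tongue [ 0.3869 -0.193   0.116 ]
hinge [ 0.5633 -0.2376  0.106 ]
va [ 0.4555 -0.2846  0.116 ]
vb [ 0.4908 -0.145   0.116 ]
scene0.png (400.625, 194.25) [0.4732 0.2272 0.161 ]
side0.png (275.0, 162.5) [0.4791 0.2275 0.161 ]
scene 190 397 402
scene 191 395 405
scene 192 394 406
scene 193 393 407
scene 194 393 408
scene 195 393 408
scene 196 393 408
scene 197 393 408
scene 198 392 407
scene 199 391 407
scene 200 390 407
scene 201 389 407
scene 202 389 408
scene 203 388 408
scene 204 388 409
scene 205 388 409
scene 206 389 409
scene 207 389 409
scene 208 390 409
scene 209 391 408
scene 210 391 408
scene 211 393 407
scene 212 394 405
scene 213 397 403
side 150 294 294
side 162 271 279
side 163 270 280
side 164 270 279
side 165 270 279
side 166 270 280
side 167 270 279
side 168 271 279
side 169 270 280
side 170 270 281
side 171 256 282
side 172 256 282
side 173 255 283
side 174 255 282
side 175 255 281
side 176 255 279
side 177 255 258
side 178 255 258
side 179 255 258
side 180 255 257
side 181 255 257
side 182 255 258
side 183 255 259
side 184 255 259
side 185 255 259
side 186 255 259
side 187 255 259
side 188 255 264
side 189 255 264
side 190 256 264
side 191 262 264
side 192 262 263
side 193 263 263
```

Measured so far:

| Item | Result |
|---|---|
| Heater | (0.452, -0.209), yaw -14.2° |
| Tongue | about (0.387, -0.193) |
| Tall tube | about (0.473, -0.215) |
| Cup | about (0.476, 0.227) |

The two cup views differ by 6 mm. I'll move above the tongue next and look again with the wrist camera.

Emit:
drive_tool:
  motion:
    - {"translation": [3.2,-3.9,0],"rot": [0,0,0],"jaw": 0}
    - {"translation": [3.2,-3.9,0],"rot": [0,0,0],"jaw": 0}
    - {"translation": [3.2,-3.9,0],"rot": [0,0,0],"jaw": 0}
    - {"translation": [3.2,-3.9,0],"rot": [0,0,0],"jaw": 0}
    - {"translation": [3.2,-3.9,0],"rot": [0,0,0],"jaw": 0}
    - {"translation": [3.2,-3.9,0],"rot": [0,0,0],"jaw": 0}
    - {"translation": [3.2,-3.9,0],"rot": [0,0,0],"jaw": 0}
    - {"translation": [3.2,-3.9,0],"rot": [0,0,0],"jaw": 0}
    - {"translation": [0,0,0],"rot": [0,0,10.1],"jaw": 0}
    - {"translation": [0,0,0],"rot": [0,0,10.1],"jaw": 0}
    - {"translation": [0,0,0],"rot": [0,0,10.1],"jaw": 0}
    - {"translation": [0,0,0],"rot": [0,0,10.1],"jaw": 0}
  force: 12

```text
time: 1.65
tcp_pos: [0.3787, -0.1902, 0.2052]
ee_rot: [[0.968, -0.251, -0.0], [-0.251, -0.968, 0.0], [-0.0, -0.0, -1.0]]
ft_force: [0.5, -0.2, 0.2]
gripper_width: 1.0
grasp_force: 0.0
```

```bash
python3 - <<'E'
from fit import *
s=read_state(); print(s['time'],s['tcp_pos'].round(4) if hasattr(s['tcp_pos'],'round') else s['tcp_pos'],np.round(s['ee_rot'],3).tolist(),np.round(s['joint_pos'],2),s['ft_force'])
snap('wrist','w1.png'); p=np.load('hp.npy')
L=[(-.067,0,.116),(-.079,.017,.121),(-.079,-.017,.121),(-.045,.017,.121),(-.045,-.017,.121),(.022,0,.145),(.022,.072,.123),(.022,-.072,.123)]
q=proj('w1.png',W(p,L)); print(q.round(0).tolist())
im=cv2.imread('pics/w1.png'); 
for a in q: cv2.circle(im,tuple(int(v) for v in a),2,(0,0,255),-1) if abs(a).max()<700 else 0
cv2.imwrite('pics/w1m.png',im)
E
```

```text
1.65 [ 0.3787 -0.1902  0.2052] [[0.968, -0.251, -0.0], [-0.251, -0.968, 0.0], [-0.0, -0.0, -1.0]] [-0.73 -0.32  2.11 -0.    1.36  1.09] [ 0.46613093 -0.22821196  0.19572783]
[[322.0, 194.0], [304.0, 209.0], [342.0, 208.0], [303.0, 171.0], [342.0, 170.0], [322.0, 85.0], [232.0, 89.0], [412.0, 88.0]]
```

View pics/w1m.png

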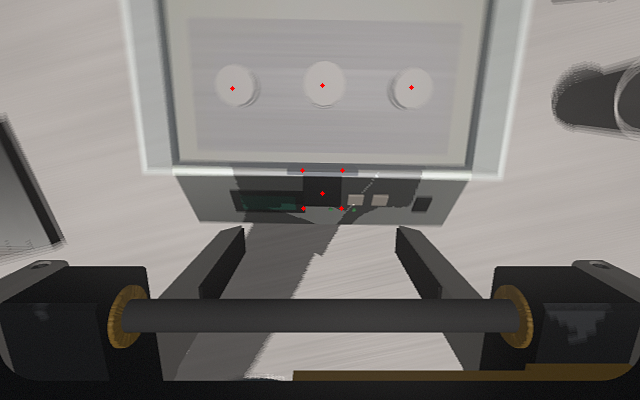

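The wrist view matches the fit to within a few pixels: tongue at (303–342, 176–207), caps at (236,85), (324,83), (411,88). I'll refit with these points and compute the grasp.

```bash
cat > st.py <<'E'
from fit import *
def tool(P):  # shift to world point in tool axes, cm
    s=read_state(); return ((np.array(s['ee_rot']).T@(np.array(P)-s['tcp_pos']))*100).round(2)
E
python3 - <<'E'
from st import *
import fit
w=[('w1.png',(.022,.072,.123),(236,85)),('w1.png',(.022,0,.145),(324,83)),('w1.png',(.022,-.072,.123),(411,88)),('w1.png',(-.079,.017,.121),(303,207)),('w1.png',(-.079,-.017,.121),(342,207))]
def res(p): return np.concatenate([fit.res(p)*.7]+[(proj(f,W(p,l))[0]-uv) for f,l,uv in w])
r=least_squares(res,np.load('hp.npy'),loss='soft_l1'); p=r.x; np.save('hp.npy',p); print(p,np.degrees(p[2])); print(r.fun.reshape(-1,2)[-5:].round(1))
print('tube',W(p,(.022,0,.138)),'grasp',W(p,(-.071,0,.104)),tool(W(p,(-.071,0,.104))[0]))
# arc plan: shifts of grasp point in heater xz (held point local -.071)
r0=np.array([-.186,.01])
th=np.linspace(0,1.68,25); P=np.array([[np.cos(t)*r0[0]+np.sin(t)*r0[1], -np.sin(t)*r0[0]+np.cos(t)*r0[1]] for t in th])
print((np.diff(P,axis=0)*100).round(2).tolist())
E
```

```text
[ 0.45281068 -0.21077445 -0.26504616] -15.186026466141616
[[-2.   0.5]
 [ 0.2  0.3]
 [ 2.5 -0.5]
 [ 0.1 -0.2]
 [-0.7  0.2]]
tube [[ 0.47404245 -0.21653743  0.138     ]] grasp [[ 0.38428997 -0.19217573  0.104     ]] [ 0.6   0.04 10.12]
[[0.12, 1.3], [0.21, 1.29], [0.3, 1.27], [0.38, 1.25], [0.47, 1.22], [0.55, 1.18], [0.63, 1.14], [0.71, 1.09], [0.79, 1.04], [0.86, 0.98], [0.92, 0.92], [0.99, 0.85], [1.04, 0.78], [1.1, 0.71], [1.14, 0.63], [1.18, 0.55], [1.22, 0.46], [1.25, 0.38], [1.27, 0.29], [1.29, 0.2], [1.3, 0.11], [1.3, 0.02], [1.3, -0.08], [1.29, -0.17]]
```

Emit:
drive_tool:
  motion:
    - {"translation": [0.6,0,2.5],"rot": [0,0,0.7],"jaw": 60}
    - {"translation": [0,0,2.6],"rot": [0,0,0],"jaw": 60}
    - {"translation": [0,0,2.5],"rot": [0,0,0],"jaw": 60}
    - {"translation": [0,0,1.5],"rot": [0,0,0],"jaw": 60}
    - {"translation": [0,0,1.0],"rot": [0,0,0],"jaw": 60}
    - {"translation": [0,0,0],"rot": [0,0,0],"jaw": 200}
    - {"translation": [0,0,0],"rot": [0,0,0],"jaw": 255}
    - {"translation": [0,0,0],"rot": [0,0,0],"jaw": 255}
    - {"translation": [0,0,0],"rot": [0,0,0],"jaw": 255}
    - {"translation": [0,0,0],"rot": [0,0,0],"jaw": 255}
  force: 12

```text
time: 2.95
tcp_pos: [0.3847, -0.1931, 0.1049]
ee_rot: [[0.966, -0.257, 0.0], [-0.257, -0.966, -0.003], [0.001, 0.003, -1.0]]
ft_force: [-1.6, -4.1, -0.3]
gripper_width: 0.362
grasp_force: 12.0
```

Gripped: the opening of 0.362 is 34 mm, the tongue's width. Now the first half of the arc.

Emit:
drive_tool:
  motion:
    - {"translation": [0.12,0,-1.3],"rot": [0,0,0],"jaw": 255}
    - {"translation": [0.21,0,-1.29],"rot": [0,0,0],"jaw": 255}
    - {"translation": [0.3,0,-1.27],"rot": [0,0,0],"jaw": 255}
    - {"translation": [0.38,0,-1.25],"rot": [0,0,0],"jaw": 255}
    - {"translation": [0.47,0,-1.22],"rot": [0,0,0],"jaw": 255}
    - {"translation": [0.55,0,-1.18],"rot": [0,0,0],"jaw": 255}

```text
time: 3.7
tcp_pos: [0.4041, -0.1982, 0.18]
ee_rot: [[0.966, -0.258, -0.0], [-0.258, -0.966, -0.003], [0.0, 0.003, -1.0]]
ft_force: [-0.5, -5.1, -2.4]
gripper_width: 0.357
grasp_force: 12.0
```

Emit:
drive_tool:
  motion:
    - {"translation": [0.63,0,-1.14],"rot": [0,0,0],"jaw": 255}
    - {"translation": [0.71,0,-1.09],"rot": [0,0,0],"jaw": 255}
    - {"translation": [0.79,0,-1.04],"rot": [0,0,0],"jaw": 255}
    - {"translation": [0.86,0,-0.98],"rot": [0,0,0],"jaw": 255}
    - {"translation": [0.92,0,-0.92],"rot": [0,0,0],"jaw": 255}
    - {"translation": [0.99,0,-0.85],"rot": [0,0,0],"jaw": 255}
    - {"translation": [1.04,0,-0.78],"rot": [0,0,0],"jaw": 255}
    - {"translation": [1.1,0,-0.71],"rot": [0,0,0],"jaw": 255}

```text
time: 4.7
tcp_pos: [0.4723, -0.2161, 0.2548]
ee_rot: [[0.966, -0.258, -0.001], [-0.258, -0.966, -0.001], [-0.001, 0.002, -1.0]]
ft_force: [-1.2, -5.0, -2.9]
gripper_width: 0.363
grasp_force: 12.0
```

Emit:
drive_tool:
  motion:
    - {"translation": [1.14,0,-0.63],"rot": [0,0,0],"jaw": 255}
    - {"translation": [1.18,0,-0.55],"rot": [0,0,0],"jaw": 255}
    - {"translation": [1.22,0,-0.46],"rot": [0,0,0],"jaw": 255}
    - {"translation": [1.25,0,-0.38],"rot": [0,0,0],"jaw": 255}
    - {"translation": [1.27,0,-0.29],"rot": [0,0,0],"jaw": 255}
    - {"translation": [1.29,0,-0.2],"rot": [0,0,0],"jaw": 255}
    - {"translation": [1.3,0,-0.11],"rot": [0,0,0],"jaw": 255}
    - {"translation": [1.3,0,0],"rot": [0,0,0],"jaw": 255}

```text
time: 5.7
tcp_pos: [0.5691, -0.2416, 0.2812]
ee_rot: [[0.966, -0.258, 0.0], [-0.258, -0.966, -0.001], [0.0, 0.001, -1.0]]
ft_force: [-1.1, -5.1, 1.6]
gripper_width: 0.359
grasp_force: 12.0
```

Emit:
drive_tool:
  motion:
    - {"translation": [1.3,0,0.08],"rot": [0,0,0],"jaw": 255}
    - {"translation": [1.1,0,0.12],"rot": [0,0,0],"jaw": 255}
    - {"translation": [0,0,0],"rot": [0,0,0],"jaw": 255}
    - {"translation": [0,0,0],"rot": [0,0,0],"jaw": 60}
    - {"translation": [0,0,0],"rot": [0,0,0],"jaw": 60}
    - {"translation": [0,0,0],"rot": [0,0,0],"jaw": 60}
    - {"translation": [0,0,-2],"rot": [0,0,0],"jaw": 60}
    - {"translation": [0,0,-3],"rot": [0,0,0],"jaw": 60}
    - {"translation": [0,0,-3],"rot": [0,0,0],"jaw": 60}

```text
time: 6.82
tcp_pos: [0.5918, -0.247, 0.3615]
ee_rot: [[0.966, -0.258, 0.002], [-0.258, -0.966, -0.001], [0.002, 0.0, -1.0]]
ft_force: [-0.1, -0.4, 0.1]
gripper_width: 0.765
grasp_force: 0.0
```

```bash
python3 - <<'E'
from st import *
p=np.load('hp.npy'); s=read_state(); print(s['time'],np.round(s['tcp_pos'],4),np.round(s['joint_pos'],2))
snap('scene','s2.png'); snap('side','sd2.png')
g=lambda n,x,y:cv2.resize(cv2.imread('pics/'+n)[y:y+100,x:x+133],(400,300),interpolation=cv2.INTER_CUBIC)
cv2.imwrite('pics/c2.png',np.hstack([g('s2.png',190,100),g('sd2.png',280,160)]))
print(proj('s2.png',W(p,[(.022,0,.145),(.157,0,.283)])).round(),proj('sd2.png',W(p,[(.022,0,.145),(.157,0,.283)])).round())
print('tube',W(p,(.022,0,.12)))
E
```

```text
6.825 [ 0.5918 -0.247   0.3615] [-0.57  0.14  1.39  0.    1.6   1.26]
[[258. 163.]
 [221. 155.]] [[345. 217.]
 [384. 175.]]
tube [[ 0.47404245 -0.21653743  0.12      ]]
```

View pics/c2.png

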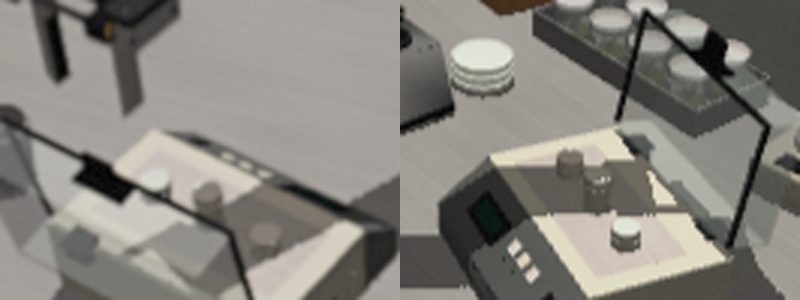

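The lid rests open on its stop (tongue at side ≈(385,178), scene ≈(225,158), where the model predicts it), and the middle tube is the tallest. Next I'll back over the tube and descend with a partial opening to clear the neighbouring tubes.

Emit:
drive_tool:
  motion:
    - {"translation": [-4,0,0],"rot": [0,0,0],"jaw": 110}
    - {"translation": [-4.2,0.1,0],"rot": [0,0,0],"jaw": 110}
    - {"translation": [-4,0,0],"rot": [0,0,0],"jaw": 110}
    - {"translation": [0,0,5],"rot": [0,0,0],"jaw": 110}
    - {"translation": [0,0,5],"rot": [0,0,0],"jaw": 110}
    - {"translation": [0,0,5],"rot": [0,0,0],"jaw": 110}
    - {"translation": [0,0,3],"rot": [0,0,0],"jaw": 110}
    - {"translation": [0,0,0],"rot": [0,0,0],"jaw": 110}
    - {"translation": [0,0,0],"rot": [0,0,0],"jaw": 110}

```text
time: 8.05
tcp_pos: [0.4742, -0.2171, 0.1803]
ee_rot: [[0.966, -0.258, 0.002], [-0.258, -0.966, -0.001], [0.002, 0.001, -1.0]]
ft_force: [-0.2, 1.0, 0.2]
gripper_width: 0.569
grasp_force: 0.0
```

```bash
python3 - <<'E'
from st import *
p=np.load('hp.npy'); s=read_state(); print(np.round(s['tcp_pos'],4),np.round(s['joint_pos'],2),s['gripper_width'])
snap('wrist','w3.png'); q=proj('w3.png',np.vstack([W(p,(.022,0,.145)),[s['tcp_pos']]])); print(q.round(1), tool(W(p,(.022,0,.119))[0]))
im=cv2.imread('pics/w3.png')
for a in q: cv2.circle(im,tuple(int(v) for v in a),3,(0,0,255),-1)
cv2.imwrite('pics/w3m.png',im)
E
```

```text
[ 0.4742 -0.2171  0.1803] [-0.65 -0.03  1.91  0.    1.27  1.18] 0.568568949248689
[[321.4 222.9]
 [322.5 240.6]] [-0.08 -0.07  6.18]
```

View pics/w3m.png

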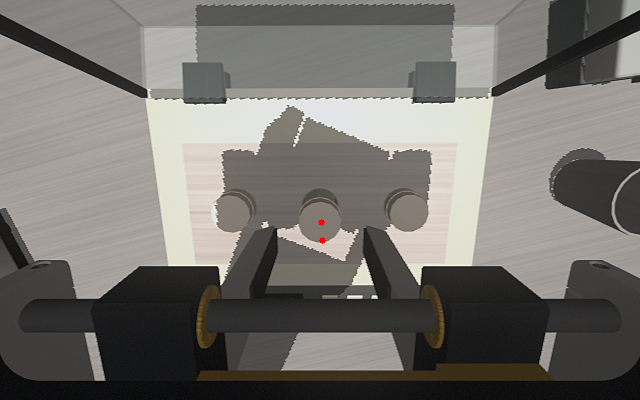

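The cap's centre shows at about (320,220), against a predicted (321,223), and it sits centrally between the fingers. Now I'll descend and grip.

Emit:
drive_tool:
  motion:
    - {"translation": [0,-0.1,2],"rot": [0,0,0],"jaw": 110}
    - {"translation": [0,0,2],"rot": [0,0,0],"jaw": 110}
    - {"translation": [0,0,1.2],"rot": [0,0,0],"jaw": 110}
    - {"translation": [0,0,0.9],"rot": [0,0,0],"jaw": 110}
    - {"translation": [0,0,0],"rot": [0,0,0],"jaw": 255}
    - {"translation": [0,0,0],"rot": [0,0,0],"jaw": 255}
    - {"translation": [0,0,0],"rot": [0,0,0],"jaw": 255}
    - {"translation": [0,0,0],"rot": [0,0,0],"jaw": 255}
  force: 30

```text
time: 9.1
tcp_pos: [0.4742, -0.216, 0.1186]
ee_rot: [[0.966, -0.258, 0.001], [-0.258, -0.966, -0.001], [0.001, 0.001, -1.0]]
ft_force: [0.2, 0.2, 1.7]
gripper_width: 0.331
grasp_force: 30.0
```

Emit:
drive_tool:
  motion:
    - {"translation": [0,0,-1.5],"rot": [0,0,0],"jaw": 255}
    - {"translation": [0,0,-3],"rot": [0,0,0],"jaw": 255}
    - {"translation": [0,0,-4],"rot": [0,0,0],"jaw": 255}
    - {"translation": [0,0,-4],"rot": [0,0,0],"jaw": 255}
    - {"translation": [0,0,-4],"rot": [0,0,0],"jaw": 255}
    - {"translation": [-0.9,-3.5,0],"rot": [0,0,0],"jaw": 255}
    - {"translation": [-1.3,-5,0],"rot": [0,0,0],"jaw": 255}
    - {"translation": [-1.3,-5,0],"rot": [0,0,0],"jaw": 255}
    - {"translation": [-1.3,-5,0],"rot": [0,0,0],"jaw": 255}
    - {"translation": [-1.3,-5,0],"rot": [0,0,0],"jaw": 255}
    - {"translation": [-1.3,-5,0],"rot": [0,0,0],"jaw": 255}
    - {"translation": [-0.6,-2,0],"rot": [0,0,0],"jaw": 255}

```text
time: 10.6
tcp_pos: [0.4745, 0.102, 0.2839]
ee_rot: [[0.967, -0.255, 0.001], [-0.255, -0.967, 0.0], [0.001, -0.001, -1.0]]
ft_force: [0.7, -0.8, -0.0]
gripper_width: 0.333
grasp_force: 30.0
```

```bash
python3 - <<'E'
from st import *
s=read_state(); print(np.round(s['tcp_pos'],4),np.round(s['joint_pos'],2),s['gripper_width'],np.round(s['ft_force'],2))
snap('wrist','w4.png');snap('side','sd4.png');snap('scene','s4.png')
a=[cv2.imread(f'pics/{n}.png') for n in('w4','sd4','s4')]
w=cv2.resize(a[0],(480,300)); P=proj('sd4.png',[.476,.227,.161]).round().astype(int);Q=proj('s4.png',[.476,.227,.161]).round().astype(int);print(P,Q,proj('w4.png',[.476,.227,.161]))
cr=lambda im,c,w,h,k:cv2.resize(im[c[1]-h//2:c[1]-h//2+h,c[0]-w//2:c[0]-w//2+w],(w*k,h*k),interpolation=cv2.INTER_NEAREST)
c=np.zeros((600,800,3),np.uint8); c[:300,:480]=w; c[:300,480:]=cr(a[1],P,80,74,4)[:300].repeat(1,0)[:300] if 0 else cv2.copyMakeBorder(cr(a[1],P,80,74,4),0,4,0,0,0)
c[300:,:320]=cv2.copyMakeBorder(cr(a[2],Q,80,74,4),0,4,0,0,0)
c[300:,320:]=cv2.resize(a[1][80:280,160:480],(480,300))
cv2.imwrite('pics/c4.png',c)
E
```

```text
[0.4745 0.102  0.2839] [-0.02 -0.21  1.88  0.    1.47  1.81] 0.3333818917539062 [ 0.74 -0.77 -0.01]
[274 163] [400 195] [204.54170224 223.24916531]
```

View pics/c4.png

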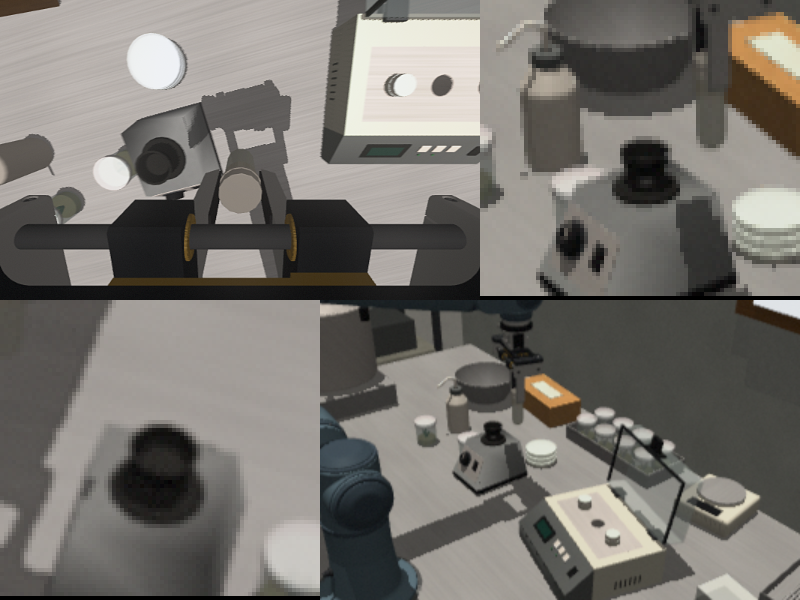

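The tube is held upright and its block hole is empty. The wrist view shows the cup at lower left, near full-frame (212,212). I'll zoom in there for an accurate centre.

```bash
python3 - <<'E'
from st import *
im=cv2.imread('pics/w4.png')[130:280,130:310]
o=cv2.resize(im,None,fx=4,fy=4,interpolation=cv2.INTER_CUBIC); o=np.clip(o.astype(float)*1.8+15,0,255).astype(np.uint8)
for k in range(0,180,20): cv2.putText(o,str(130+k),(k*4,10),0,.4,(0,0,255)); cv2.putText(o,str(130+k),(0,k*4+4),0,.4,(0,0,255)) if k<150 else 0
# predicted rim circles for candidate centre
t=np.linspace(0,2*np.pi,60)
for c,col in (((.476,.227),(0,0,255)),):
    for z,r in ((.161,.026),(.161,.022),(.143,.017)):
        q=proj('w4.png',np.c_[c[0]+r*np.cos(t),c[1]+r*np.sin(t),0*t+z]); cv2.polylines(o,[((q-130)*4).astype(np.int32)],True,col)
cv2.imwrite('pics/z4.png',o)
for f,uv in (('s4.png',(400.5,195)),('sd4.png',(275,163.5)),('w4.png',(212,212))): print(f,atz(f,uv,.161).round(4))
E
```

```text
s4.png [0.4762 0.2275 0.161 ]
sd4.png [0.4744 0.2203 0.161 ]
w4.png [0.4855 0.2154 0.161 ]
```

View pics/z4.png

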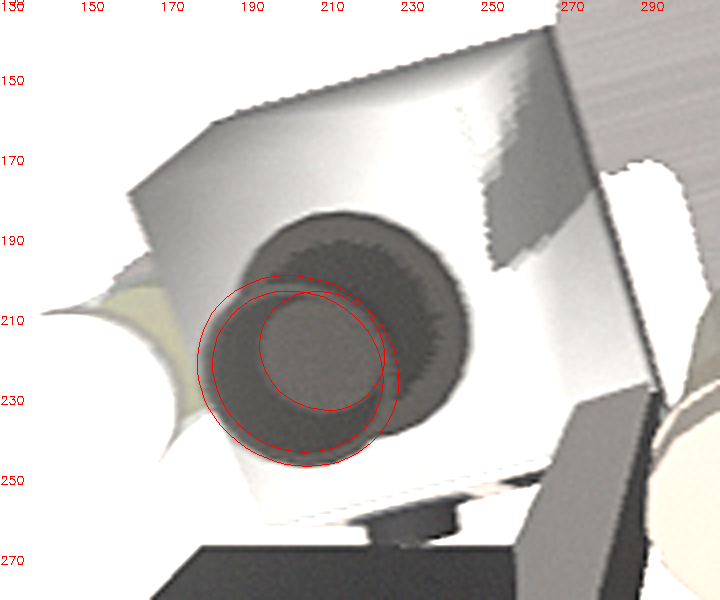

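The projected rim and floor circles match the picture to about 1 px, so the cup is at (0.476, 0.227). I'll move over it and lower the foot to just above the floor.

Emit:
drive_tool:
  motion:
    - {"translation": [-0.9,-3.6,0],"rot": [0,0,0],"jaw": 255}
    - {"translation": [-1.1,-4.4,0],"rot": [0,0,0],"jaw": 255}
    - {"translation": [-1.04,-4.13,0],"rot": [0,0,0],"jaw": 255}
    - {"translation": [0,0,0],"rot": [0,0,0],"jaw": 255}
    - {"translation": [0,0,2],"rot": [0,0,0],"jaw": 255}
    - {"translation": [0,0,2],"rot": [0,0,0],"jaw": 255}
    - {"translation": [0,0,1],"rot": [0,0,0],"jaw": 255}
    - {"translation": [0,0,0],"rot": [0,0,0],"jaw": 255}
    - {"translation": [0,0,0],"rot": [0,0,0],"jaw": 255}
  force: 40

```text
time: 11.88
tcp_pos: [0.4773, 0.2246, 0.2334]
ee_rot: [[0.966, -0.258, 0.001], [-0.258, -0.966, 0.0], [0.001, -0.0, -1.0]]
ft_force: [-0.6, 0.0, 0.2]
gripper_width: 0.331
grasp_force: 40.0
```

```bash
python3 - <<'E'
from st import *
print(tool([.476,.227,.2066]))
for n in('w','sd','s'): snap({'w':'wrist','sd':'side','s':'scene'}[n],n+'5.png')
a=[cv2.imread(f'pics/{n}5.png') for n in('w','sd','s')]
cr=lambda im,x,y:cv2.resize(im[y:y+75,x:x+100],(400,300),interpolation=cv2.INTER_CUBIC)
w=cv2.resize(a[0][100:325,170:470],(400,300))
c=np.hstack([cr(a[1],225,115),cr(a[2],350,140)]); cv2.imwrite('pics/c5.png',np.vstack([c,np.hstack([w,w*0])]))
E
```

```text
[-0.19 -0.2   2.68]
```

View pics/c5.png

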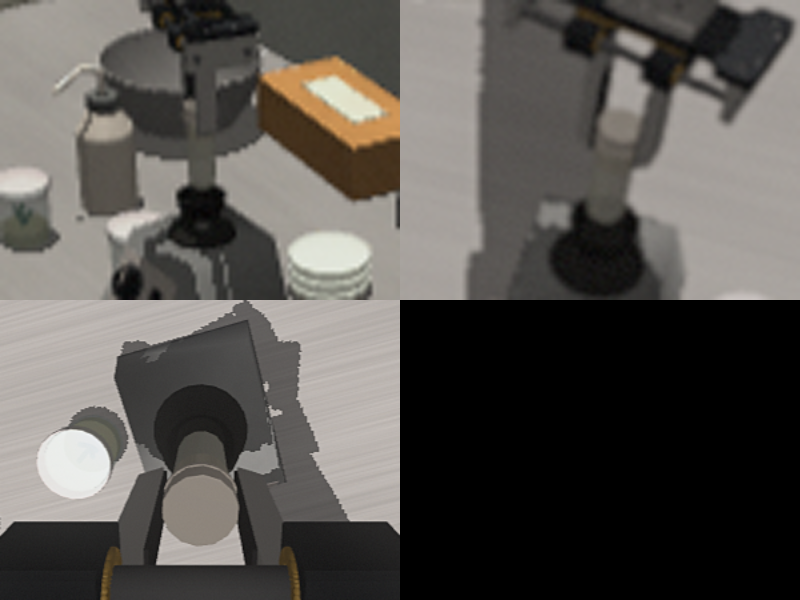

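The tube stands over the cup mouth and is upright in all three views. I'll correct by 2 mm and lower it carefully.

Emit:
drive_tool:
  motion:
    - {"translation": [-0.15,-0.2,0],"rot": [0,0,0],"jaw": 255}
    - {"translation": [0,0,0.6],"rot": [0,0,0],"jaw": 255}
    - {"translation": [0,0,0.6],"rot": [0,0,0],"jaw": 255}
    - {"translation": [0,0,0.6],"rot": [0,0,0],"jaw": 255}
    - {"translation": [0,0,0.4],"rot": [0,0,0],"jaw": 255}
    - {"translation": [0,0,0],"rot": [0,0,0],"jaw": 255}
    - {"translation": [0,0,0],"rot": [0,0,0],"jaw": 255}

```text
time: 12.9
tcp_pos: [0.4761, 0.227, 0.2111]
ee_rot: [[0.966, -0.258, 0.0], [-0.258, -0.966, 0.0], [0.0, -0.0, -1.0]]
ft_force: [-0.0, 0.3, -0.6]
gripper_width: 0.33
grasp_force: 40.0
```

No contact yet, as expected with 4.5 mm to go. I'll go down in small steps.

Emit:
drive_tool:
  motion:
    - {"translation": [0,0,0.2],"rot": [0,0,0],"jaw": 255}
    - {"translation": [0,0,0.2],"rot": [0,0,0],"jaw": 255}
    - {"translation": [0,0,0.15],"rot": [0,0,0],"jaw": 255}
    - {"translation": [0,0,0],"rot": [0,0,0],"jaw": 255}
    - {"translation": [0,0,0],"rot": [0,0,0],"jaw": 255}

```text
time: 13.52
tcp_pos: [0.4762, 0.227, 0.2059]
ee_rot: [[0.966, -0.258, 0.001], [-0.258, -0.966, 0.0], [0.001, -0.0, -1.0]]
ft_force: [-0.3, -0.5, 3.4]
gripper_width: 0.328
grasp_force: 40.0
```

Emit:
drive_tool:
  motion:
    - {"translation": [0,0,0.15],"rot": [0,0,0],"jaw": 255}
    - {"translation": [0,0,0.15],"rot": [0,0,0],"jaw": 255}
    - {"translation": [0,0,0.1],"rot": [0,0,0],"jaw": 255}
    - {"translation": [0,0,0],"rot": [0,0,0],"jaw": 255}
    - {"translation": [0,0,0],"rot": [0,0,0],"jaw": 255}

```text
time: 14.15
tcp_pos: [0.4765, 0.227, 0.2023]
ee_rot: [[0.966, -0.258, 0.001], [-0.258, -0.966, 0.0], [0.001, -0.0, -1.0]]
ft_force: [-0.9, -0.2, 7.3]
gripper_width: 0.332
grasp_force: 40.0
```

```bash
python3 - <<'E'
from st import *
F=[];Z=[]
for i in range(6): snap('side','sd6.png'); s=read_state(); F.append(s['ft_force']); Z.append(s['tcp_pos'][2])
print(np.round(F,2).tolist(),np.round(Z,4),s['time'])
E
```

```text
[[-1.06, -1.53, 7.28], [-0.31, -0.97, 6.99], [-1.15, -1.27, 8.03], [-1.49, -1.12, 6.35], [-0.59, -1.22, 6.73], [-1.46, -1.56, 6.44]] [0.2023 0.2023 0.2023 0.2023 0.2023 0.2023] 14.45
```

The mean is about 7.0 N, and adding the tube's 0.45 N weight gives about 4.4 mm of travel. I'll add 0.6 mm and check that it holds steady.

Emit:
drive_tool:
  motion:
    - {"translation": [0,0,0.06],"rot": [0,0,0],"jaw": 255}
    - {"translation": [0,0,0],"rot": [0,0,0],"jaw": 255}
    - {"translation": [0,0,0],"rot": [0,0,0],"jaw": 255}
    - {"translation": [0,0,0],"rot": [0,0,0],"jaw": 255}

```text
time: 14.95
tcp_pos: [0.4765, 0.227, 0.2018]
ee_rot: [[0.966, -0.258, 0.002], [-0.258, -0.966, -0.0], [0.002, -0.0, -1.0]]
ft_force: [-0.0, -1.6, 7.4]
gripper_width: 0.33
grasp_force: 40.0
```

```bash
python3 - <<'E'
from st import *
F=[];Z=[]
for i in range(10): snap('side','sd7.png'); s=read_state(); F.append(s['ft_force']); Z.append(s['tcp_pos'][2])
print(np.mean(F,0).round(2),np.round(Z,4),s['time'],s['gripper_width'])
f=snap('scene','s7.png'); a=cv2.imread('pics/sd7.png');b=cv2.imread('pics/s7.png')
cr=lambda im,x,y,w,h:cv2.resize(im[y:y+h,x:x+w],(400,300),interpolation=cv2.INTER_CUBIC)
cv2.imwrite('pics/c7.png',np.vstack([np.hstack([cr(a,225,115,100,75),cr(b,350,140,100,75)]),np.hstack([cr(a,200,100,320,240),cr(b,150,80,320,240)])]))
E
```

```text
[-1.14 -1.22  7.56] [0.2018 0.2019 0.2018 0.2018 0.2018 0.2018 0.2019 0.2018 0.2018 0.2018] 15.45 0.3296488437786644
```

View pics/c7.png

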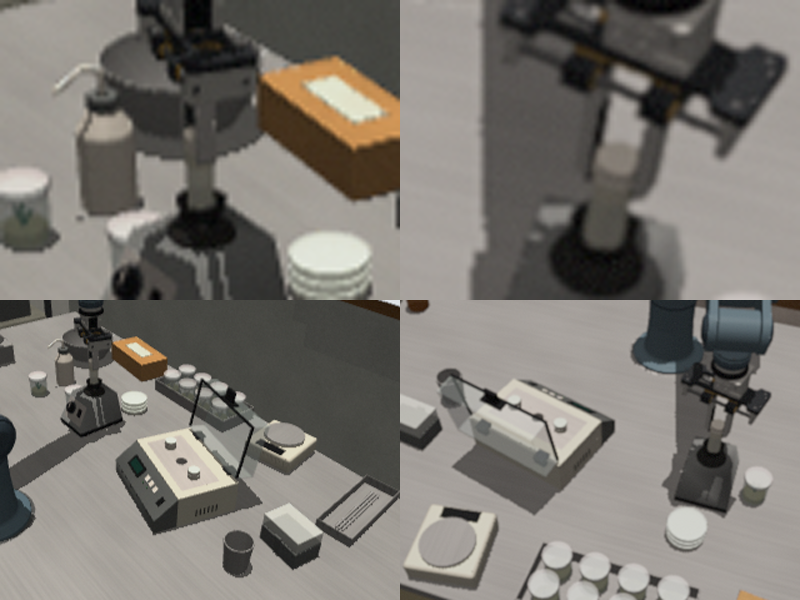

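The tube stands upright in the sunken cup, at about 8.0 N and so about 5 mm. The lid is open, both short tubes are in the block, and nothing else looks moved.

```bash
python3 -c "from rig import sign_off; print(sign_off())"
```

```text
the job is handed in; nothing more can be done
None
```

The job is handed in at about 15.5 s: the lid is open on its stop, and the tallest tube stands upright in the mixer cup, gripped and pressed about 5 mm down (about 8 N, judged from the wrist force and tool height).

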